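# Lay a pinwheel layer of oven briquettes on the fire tray

### The arm

A 7-joint arm with a two-finger parallel gripper is mounted at the origin on the work surface. World frame = base frame: x ahead of the robot, y to its left, z up, the work surface at z = 0. Lengths are in m, angles in rad, forces in N, time in s.
With the tool pointing down it reaches from about 0.425 to 0.875 m from the base axis. Payload 4.7 kg.
Tool frame: the origin (TCP) lies between the finger pads; the fingertips stand 11 mm ahead of it and the grasp point (between the pads) lies 8 mm behind it; z points along the fingers, y is the line along which they close (so a half turn about z gives the same grasp; the last joint's range is limited). The gripper opens to 87 mm and grips with 3 to 60 N. Pads are 19 mm wide; open, the fingers measure 117 mm over their backs; the gripper's body (75 mm by 190 mm) begins 51 mm behind the grasp point.
Start: joints at [-1.281, 0.321, -0.07, 1.45, 0.023, 1.371, -0.057], TCP at [0.177, 0.625, 0.234] pointing down, gripper open.
Joint ranges: [-2.86, 2.86], [-0.3, 2.09], [-1.38, 1.24], [0.06, 2.45], [-1.56, 4.7], [0.09, 2.05], [-2.69, 2.69]. Speed limits (rad/s): [2.57, 2.57, 3.14, 3.14, 3.14, 3.14, 3.14].

### API

Orientations are given as a rotation vector (axis times angle).
In Python, from bench import ctrl gives the robot as it stands. The module is installed in compiled form; this text tells all that it offers.
- The arm moves only by the shell command python3 -m inch 'ROWS' [FORCE]. ROWS is JSON, a list of rows, each an object with "slide": the shift along the tool's x, y, z scaled (see below), a list of three; "angular": the turn, a rotation vector about the tool's x, y, z scaled (see below), a list of three; "claw": the opening, from -1 (shut) to 1 (fully open). In form: [{"slide": [tx, ty, tz], "angular": [rx, ry, rz], "claw": claw}, ...]. A call has 1 to 10 rows; each row is the pose to reach, as a shift and turn from the pose commanded when the call began, along the tool's axes at that moment; what a row does not reach only later rows make up. The controller multiplies each number of a shift by 0.25 m and each number of a turn by 30 degrees. A row lasts 1/10 s, in which the tool goes at most 50 mm and 8.59 degrees, less where a joint would pass 70% of its speed; a pose out of reach is approached as far as the arm can. A call with a number of a shift or a turn outside -1 to 1 is refused whole. A call with a gripper value outside its range is refused whole. The fingers move at their own pace and stop on an object; FORCE is the grip in N (left out, the last holds). Time passes only in rows, so rows that repeat a pose let the fingers close. It gives the time, the measured TCP pose, the force, the opening and the grip force at its end, in the units of the state.
- ctrl.get_state(): the state, without advancing time (a new reading comes with each control period).
- ctrl.get_image(name): name is "scene" or "side" or "wrist"; returns a dict with "color" (384x512x3 uint8, red, green, blue), "depth" (384x512 float32, m along the optical axis (not along the pixel's ray), 0 where there is no reading), "camera_matrix" (3x3 intrinsics, pixels), "extrinsics" (4x4, takes a point from camera to world coordinates); the wrist camera has in their place "tool_from_camera" (4x4, takes a point from camera to tool coordinates, whose origin is the TCP and whose axes are the flange's). Camera axes: x right, y up, looking along -z (the intrinsics and any distortion apply to the point x, -y, -z); pixel columns grow to the right and rows downward; lengths in m; the calibration is good to about 2 mm. A picture is of the moment at which its call begins: read the wrist's pose just before it.
- ctrl.close_job(): hands the job in; it is judged then, once.
Trained networks look in the newest picture that a camera, given by its name, has taken for a name from the list of things; names that differ only in an ending like _2 or _b are one class to them, and where a whole thing is asked for, a point or a joint stands for the part that bears it (a point fixed in the world has none). Each returns a list of dicts, best first, with "confidence" (0 to 1); they miss things now and then, are a little off and sometimes report something else, mostly with a low value. They report only what shows in the picture. A call takes as long as a camera call. They do not tell look-alikes from the thing itself.
- ctrl.find_in(query, camera): "bbox" ([centre column, centre row, width, height] in pixels, round what is visible of it).
- ctrl.outline_of(query, camera): "mask" (384x512 bool, what is visible of it) and "bbox" ([centre column, centre row, width, height] in pixels, round what is visible of it).
The state is a dict: "time": time; "joint_positions": joint angles; "qd": joint speeds; "joint_torque": joint torques, N m; "position": TCP position; "tool_rot": TCP orientation; "ft_force": force on the tool from outside, world axes, zero at the start; "torque": the same for the moment, N m; "grip_width": opening from 0.0 (shut) to 1.0 (fully open); "grip_force": force on a finger pad.
Only numpy, scipy, OpenCV 4.12 (cv2) and the standard library are available. Lean on these libraries where they do the work, as an engineer would, in place of code of your own. Each camera call takes 0.05 s, during which the arm holds its last target. There are 200 camera calls.

### The job

Finish the layer of wood briquettes on the dark steel fire tray for the pizza oven: one is already laid, so leave it there and lay the other three flat inside the rim to complete the pinwheel, each along its own edge of the tray with one end in a corner and the other end against the side of the next, turning the same way round, so that they interlock about an open square flue over the grate in the middle. Keep them close together and square with the tray, and set each one down rather than dropping it. Leave the salt crock and the glass jar where they are.

Things in the scene. Friction and masses are not known exactly. Their poses are not given: they have to be found in the camera images.
- fire_tray: dark steel fire tray, fixed: square floor 200 x 200 mm and 4 mm thick, a round-bar rim 10 mm across all round it (190 mm clear inside, its top 12 mm above the counter), a small round grate flush in the middle of the floor; origin at the centre of the underside, x and y along its edges, z up
- laid: the briquette already laid on the tray, loose, 114 x 54 x 48 mm (x, y, z), about 0.34 kg; it lies along the tray's -y edge with its -x end in the corner, its middle near slot_a; origin at the centre of its underside, x along its length
- briquette_1: a pressed hardwood briquette like the others, with a dark groove lengthwise on top, 114 x 54 x 48 mm (x, y, z), about 0.34 kg, loose on the counter at the start; origin at the centre of its underside, x along its length, z up
- briquette_2: a pressed hardwood briquette like the others, with a dark groove lengthwise on top, 114 x 54 x 48 mm (x, y, z), about 0.34 kg, loose on the counter at the start; origin at the centre of its underside, x along its length, z up
- briquette_3: a pressed hardwood briquette like the others, with a dark groove lengthwise on top, 114 x 54 x 48 mm (x, y, z), about 0.34 kg, loose on the counter at the start; origin at the centre of its underside, x along its length, z up
- slot_a (a point): point on the tray's floor (4 mm above the tray's origin) under the middle of the laid briquette, at (-30, -60) mm in the tray's x, y
- slot_b (a point): point on the tray's floor where the middle of the next briquette's underside belongs, at (60, -30) mm in the tray's x, y; that briquette's length runs along the tray's y. With every briquette on its point, neighbours are 6 mm apart and the open flue is 66 mm square
- slot_c (a point): the same for another briquette, at (30, 60) mm; its length runs along the tray's x
- slot_d (a point): the same for another briquette, at (-60, 30) mm; its length runs along the tray's y
- crock: blue ceramic salt crock with a wooden lid, 96 mm across, 87 mm high, stands among the loose briquettes; origin at the centre of its underside
- jar: small glass jar with a spring-clip lid, 74 mm across (82 mm over the clip), 98 mm high, beyond the tray; origin at the centre of its underside
There are look-alikes about, which are no part of the job. Leave any red look-alike of the briquette_3 alone.

How it is judged:
At the end, for the whole second after the job is handed in: The laid briquette is within 10 mm of slot_a, and slot_b, slot_c and slot_d each have one of the other three within 10 mm horizontally, lengthwise along the tray's y, x and y in turn within 0.14 rad, flat on the tray's floor (tilt under 0.08 rad, height within 5 mm), all at rest (horizontal distance between laid and slot_a below 0.01 m and angle between the x axis of laid and the x axis of fire_tray, either way round below 0.14 rad and angle between laid's own z axis and vertical below 0.08 rad and z of laid in the frame of slot_a between -0.005 and 0.005 m and linear speed of laid below 0.02 m/s and ((horizontal distance between briquette_1 and slot_b below 0.01 m and angle between the x axis of briquette_1 and the y axis of fire_tray, either way round below 0.14 rad and angle between briquette_1's own z axis and vertical below 0.08 rad and z of briquette_1 in the frame of slot_b between -0.005 and 0.005 m and linear speed of briquette_1 below 0.02 m/s) or (horizontal distance between briquette_2 and slot_b below 0.01 m and angle between the x axis of briquette_2 and the y axis of fire_tray, either way round below 0.14 rad and angle between briquette_2's own z axis and vertical below 0.08 rad and z of briquette_2 in the frame of slot_b between -0.005 and 0.005 m and linear speed of briquette_2 below 0.02 m/s) or (horizontal distance between briquette_3 and slot_b below 0.01 m and angle between the x axis of briquette_3 and the y axis of fire_tray, either way round below 0.14 rad and angle between briquette_3's own z axis and vertical below 0.08 rad and z of briquette_3 in the frame of slot_b between -0.005 and 0.005 m and linear speed of briquette_3 below 0.02 m/s)) and ((horizontal distance between briquette_1 and slot_c below 0.01 m and angle between the x axis of briquette_1 and the x axis of fire_tray, either way round below 0.14 rad and angle between briquette_1's own z axis and vertical below 0.08 rad and z of briquette_1 in the frame of slot_c between -0.005 and 0.005 m and linear speed of briquette_1 below 0.02 m/s) or (horizontal distance between briquette_2 and slot_c below 0.01 m and angle between the x axis of briquette_2 and the x axis of fire_tray, either way round below 0.14 rad and angle between briquette_2's own z axis and vertical below 0.08 rad and z of briquette_2 in the frame of slot_c between -0.005 and 0.005 m and linear speed of briquette_2 below 0.02 m/s) or (horizontal distance between briquette_3 and slot_c below 0.01 m and angle between the x axis of briquette_3 and the x axis of fire_tray, either way round below 0.14 rad and angle between briquette_3's own z axis and vertical below 0.08 rad and z of briquette_3 in the frame of slot_c between -0.005 and 0.005 m and linear speed of briquette_3 below 0.02 m/s)) and ((horizontal distance between briquette_1 and slot_d below 0.01 m and angle between the x axis of briquette_1 and the y axis of fire_tray, either way round below 0.14 rad and angle between briquette_1's own z axis and vertical below 0.08 rad and z of briquette_1 in the frame of slot_d between -0.005 and 0.005 m and linear speed of briquette_1 below 0.02 m/s) or (horizontal distance between briquette_2 and slot_d below 0.01 m and angle between the x axis of briquette_2 and the y axis of fire_tray, either way round below 0.14 rad and angle between briquette_2's own z axis and vertical below 0.08 rad and z of briquette_2 in the frame of slot_d between -0.005 and 0.005 m and linear speed of briquette_2 below 0.02 m/s) or (horizontal distance between briquette_3 and slot_d below 0.01 m and angle between the x axis of briquette_3 and the y axis of fire_tray, either way round below 0.14 rad and angle between briquette_3's own z axis and vertical below 0.08 rad and z of briquette_3 in the frame of slot_d between -0.005 and 0.005 m and linear speed of briquette_3 below 0.02 m/s))); the robot touches nothing.
It fails at once if the crock is moved by more than 30 mm (distance of crock from where it was at the start of the episode above 0.03 m).
It fails at once if the jar is moved by more than 30 mm (distance of jar from where it was at the start of the episode above 0.03 m).
It fails at once if a briquette is dropped or thrown: faster than 0.6 m/s (a free fall of about 18 mm) with the fingers off it ((linear speed of briquette_1 above 0.6 m/s and contact force between the fingers and briquette_1 below 0.2 N) or (linear speed of briquette_2 above 0.6 m/s and contact force between the fingers and briquette_2 below 0.2 N) or (linear speed of briquette_3 above 0.6 m/s and contact force between the fingers and briquette_3 below 0.2 N)).
It also fails if it takes over 61 s, if anything falls off the work surface, if the arm or the gripper's body presses on something with over 40 N, if the wrist force passes 120 N, or if a joint passes its speed limit or range.

## Working session

There is one attempt and no reset: what is moved stays moved. The work goes in short steps, Python scripts to look and compute and a shell command to move; the robot and the scene stay as the last step left them, time stands still between calls to the robot, and variables do not carry over. Pictures are saved under pics/ and viewed, at most 10 in all, crops included, and the job is handed in when it is done.

```bash
mkdir -p pics; cat > h.py <<'E'
import numpy as np, cv2
from bench import ctrl
from scipy.spatial.transform import Rotation as R
def T_state(s):
    T=np.eye(4);T[:3,:3]=R.from_rotvec(s["tool_rot"]).as_matrix();T[:3,3]=s["position"];return T
def grab(n):
    s=ctrl.get_state();im=ctrl.get_image(n)
    im["T"]=im["extrinsics"] if n!="wrist" else T_state(s)@im["tool_from_camera"]
    return im
def cloud(im):
    d=im["depth"];K=im["camera_matrix"];v,u=np.mgrid[:d.shape[0],:d.shape[1]]
    P=np.stack([(u-K[0,2])/K[0,0]*d,-(v-K[1,2])/K[1,1]*d,-d],-1)
    return P@im["T"][:3,:3].T+im["T"][:3,3]
E
python3 - <<'E'
from h import *
ims=[]
for n in ["scene","side","wrist"]:
    im=grab(n);C=cloud(im);c=cv2.cvtColor(im["color"],cv2.COLOR_RGB2BGR);
    for q in ["briquette_1","laid","fire_tray","crock","jar"]:
        for r in ctrl.outline_of(q,n):
            m=r["mask"]&(im["depth"]>0);P=C[m]
            if len(P)<30: continue
            top=np.percentile(P[:,2],97);t=P[P[:,2]>top-.008]
            (cx,cy),wh,a=cv2.minAreaRect((t[:,:2]*1000).astype(np.float32))
            print(n,q,round(r["confidence"],2),np.round(r["bbox"]),"top",round(top,3),"rect",np.round([cx,cy,*wh,a],1),"rgb",im["color"][r["mask"]].mean(0).round())
    ims.append(c)
    print(n,im["T"].round(3).tolist(),im["camera_matrix"].round(1).tolist())
s=ctrl.get_state();print(s)
cv2.imwrite("pics/a.png",cv2.resize(np.hstack(ims[:2]),(800,300)));cv2.imwrite("pics/b.png",ims[2])
cv2.imwrite("pics/scene.png",ims[0])
E
```

```text
scene briquette_1 0.92 [169. 232.  52.  39.] top 0.051 rect [ 422.6 -327.6  117.    56.8    2.9] rgb [111.  72.  35.]
scene briquette_1 0.89 [126. 205.  48.  32.] top 0.051 rect [ 267.5 -313.   116.3   58.1   11.6] rgb [114.  24.  17.]
scene briquette_1 0.89 [196. 182.  48.  29.] top 0.051 rect [ 360.4 -138.1  115.6   56.9   64.6] rgb [108.  30.  23.]
scene briquette_1 0.79 [104. 253.  58.  47.] top 0.051 rect [ 360.9 -465.1  112.3   58.2   70.7] rgb [123.  20.  13.]
scene briquette_1 0.72 [341. 141.  46.  28.] top 0.051 rect [583.7 301.2 115.1  61.4   2.2] rgb [108.  70.  33.]
scene briquette_1 0.66 [296. 122.  37.  23.] top 0.051 rect [403.2 337.9 112.5  65.3  20.9] rgb [107.  70.  35.]
scene fire_tray 0.67 [271. 206. 101.  67.] top 0.013 rect [565.6 -70.  209.3 212.1   0.9] rgb [71. 68. 64.]
scene crock 0.64 [215. 254.  42.  44.] top 0.078 rect [ 575.4 -336.7   77.5   80.2   83.5] rgb [99. 92. 73.]
scene jar 0.97 [362. 200.  38.  41.] top 0.095 rect [770.   29.7  66.1  66.8  45.7] rgb [103. 118.  93.]
scene [[0.834, -0.343, 0.433, 1.058], [0.552, 0.487, -0.677, -0.91], [0.021, 0.8
[... 1627 characters left out ...]
{'time': 0.9, 'joint_positions': array([-1.28091506,  0.32096926, -0.07005734,  1.45050135,  0.02261634,
        1.37082644, -0.05692892]), 'qd': array([ 0.00038681, -0.00021741, -0.00037896,  0.00183492,  0.00167109,
        0.0015348 ,  0.00044744]), 'joint_torque': array([-1.89388106e-05, -4.91095662e+01, -4.02985951e-01, -3.12772751e+01,
       -6.33796491e-02,  3.33109475e-02,  2.10560239e-05]), 'position': array([0.17705218, 0.62543253, 0.2336055 ]), 'tool_rot': array([4.31886161e-01, 3.11167749e+00, 1.14424228e-04]), 'ft_force': array([ 0.59519624,  0.42534174, -0.16274559]), 'torque': array([-0.04737786,  0.03151628,  0.02594231]), 'grip_force': 0.0, 'grip_width': 0.9991349310033156}
```

View pics/scene.png

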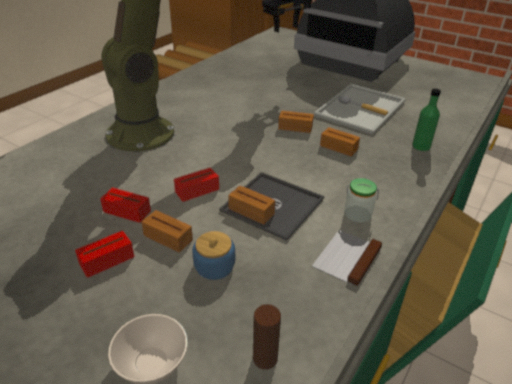

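```bash
python3 - <<'E'
import cv2,numpy as np
a=cv2.imread("pics/scene.png")
A=cv2.resize(a[175:285,70:245],None,fx=4.5,fy=4.5)[:, :788]
B=cv2.resize(a[105:165,270:370],None,fx=2.6,fy=2.6)
o=np.zeros((600,800,3),np.uint8);A=cv2.resize(A,(700,440));o[:440,:700]=A;o[441:597,:260]=B;cv2.imwrite("pics/crop.png",o)
E
```

```text
(no output)
```

View pics/crop.png

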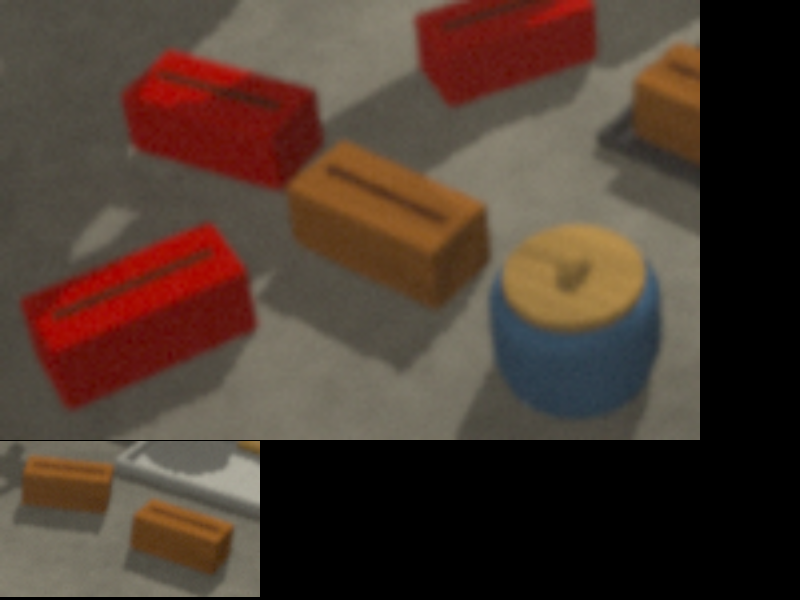

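The brown briquettes are at (169,232), (341,141) and (296,122). The laid one is on the tray at (252,204), and the red look-alikes at (126,205), (196,182) and (104,253) are excluded by colour. The crop shows brown wood with a dark groove, as described. Next I compute the waypoints.

```bash
cat >> h.py <<'E'
def rect(P,h=.004):
    top=np.percentile(P[:,2],90);t=P[abs(P[:,2]-top)<h][:,:2]*1000
    a=cv2.minAreaRect(t.astype(np.float32));w,hh=a[1];ang=np.deg2rad(a[2] if w>hh else a[2]+90)
    u=np.array([np.cos(ang),np.sin(ang)]);B=np.stack([u,[-u[1],u[0]]])
    q=t@B.T;lo,hi=np.percentile(q,[.7,99.3],axis=0);c=((lo+hi)/2)@B
    return np.round([*c,*(hi-lo),(np.rad2deg(ang)+90)%180-90,top*1000],1)
def look(names,q="briquette_1"):
    for n in names:
        im=grab(n);C=cloud(im)
        for r in ctrl.outline_of(q,n):
            m=cv2.erode(r["mask"].astype(np.uint8),np.ones((2,2)))>0
            m&=im["depth"]>0
            if m.sum()<40: continue
            k=im["color"][m].mean(0); 
            if q[0]!="f" and k[1]<.45*k[0]: continue
            print(n,q,round(r["confidence"],2),np.round(r["bbox"][:2]),rect(C[m]))
def plan(*wps):
    "wps: x,y,z (mm), psi deg of tool y -> slide, angular units"
    s=ctrl.get_state();T=T_state(s);Rm=T[:3,:3]
    print("now",(T[:3,3]*1000).round(1),"psi",np.rad2deg(np.arctan2(Rm[1,1],Rm[0,1])).round(1),"q7",s["joint_positions"][6].round(2),"t",s["time"],"F",s["ft_force"].round(1),"grip",s["grip_width"].__round__(3),s["grip_force"])
    for x,y,z,p in wps:
        p=np.deg2rad(p);Y=np.array([np.cos(p),np.sin(p),0]);Z=np.array([0,0,-1.]);G=np.stack([np.cross(Y,Z),Y,Z],1)
        d=Rm.T@(np.array([x,y,z])/1000-T[:3,3])/.25
        print([x,y,z],"slide",d.round(3).tolist(),"ang",(R.from_matrix(Rm.T@G).as_rotvec()/np.deg2rad(30)).round(3).tolist())
E
python3 - <<'E'
from h import *
look(["scene","side"]);look(["scene","side"],"fire_tray");look(["scene","side"],"laid")
im=grab("scene");C=cloud(im)
for x,y in [(.583,.358),(.583,.242),(.583,.34),(.583,.35),(.583,.375),(.583,.395),(.382,.39),(.424,.28)]:
    m=np.linalg.norm(C[...,:2]-[x,y],axis=-1)<.012;print(x,y,C[m][:,2].max().round(3))
a=np.deg2rad(201.5);c=np.array([403.7,335])+16*np.array([np.cos(a),np.sin(a)])
plan((*c,130,111.5))
E
```

```text
scene briquette_1 0.94 [169. 231.] [ 426.3 -328.4  107.8   50.9    2.4   49.9]
scene briquette_1 0.77 [340. 141.] [586.2 299.8 103.1  48.9   0.6  49.7]
scene briquette_1 0.72 [296. 121.] [404.3 336.3 106.9  58.2  21.4  49.8]
side briquette_1 0.96 [255. 123.] [582.  296.4 108.4  47.5   0.6  47.6]
side briquette_1 0.82 [250. 277.] [ 423.9 -331.1  111.2   49.7    3.8   48.4]
side briquette_1 0.81 [201. 125.] [401.5 328.3 104.5  47.5  23.6  47.5]
scene fire_tray 0.78 [273. 205.] [568.4 -71.5 206.6 203.6 -89.4  11.5]
side fire_tray 0.91 [281. 199.] [565.2 -74.4 207.8 205.9  89.4  10.1]
scene laid 0.85 [252. 205.] [ 538.5 -130.2  107.3   50.6    0.    53.7]
side laid 0.72 [274. 209.] [ 5.357e+02 -1.334e+02  1.099e+02  4.970e+01  4.000e-01  5.210e+01]
side laid 0.45 [278. 199.] [565.9 -75.1 205.9 202.8 -89.7   9.9]Traceback (most recent call last):
  File "<stdin>", line 5, in <module>
    return umr_maximum(a, axis, None, out, keepdims, initial, where)
ValueError: zero-size array to reduction operation maximum which has no identity
```

```bash
sed -i 's/m=cv2.erode(r\["mask"\].astype(np.uint8),np.ones((2,2)))>0/m=r["mask"].copy()/' h.py; python3 - <<'E'
from h import *
plan((300,450,220,111.5),(390,330,180,111.5))
E
```

```text
now [177.  625.5 233.6] psi 74.2 q7 -0.06 t 1.55 F [ 0.6 -0.9  0.9] grip 1.0 0.0
[300, 450, 220] slide [-0.664, -0.541, 0.054] ang [0.0, 0.0, -1.243]
[390, 330, 180] slide [-1.142, -0.905, 0.214] ang [0.0, 0.0, -1.243]
```

```bash
python3 -m inch '[{"slide":[-0.664,-0.541,0.054],"angular":[0,0,-1],"claw":1},{"slide":[-0.664,-0.541,0.054],"angular":[0,0,-1],"claw":1},{"slide":[-0.664,-0.541,0.054],"angular":[0,0,-1],"claw":1},{"slide":[-0.664,-0.541,0.054],"angular":[0,0,-1],"claw":1},{"slide":[-0.95,-0.76,0.13],"angular":[0,0,-1],"claw":1},{"slide":[-0.95,-0.76,0.13],"angular":[0,0,-1],"claw":1},{"slide":[-0.95,-0.76,0.13],"angular":[0,0,-1],"claw":1},{"slide":[-0.95,-0.76,0.13],"angular":[0,0,-1],"claw":1}]' 50; python3 - <<'E'
from h import *
look(["wrist"])
plan((390,330,120,111.5))
E
```

```text
time: 2.35
position: [0.3552, 0.3761, 0.201]
tool_rot: [-0.381, 3.118, -0.0]
ft_force: [-0.2, -0.6, -0.4]
grip_width: 1.001
grip_force: 0.0
wrist briquette_1 0.97 [178. 289.] [536.3 309.   47.8  23.5 -80.4  49.6]
wrist briquette_1 0.64 [218. 202.] [395.9 337.6 101.7  52.3  21.7  49.9]
now [353.  379.2 201.4] psi 104.3 q7 0.95 t 2.45 F [0.3 0.3 0.5] grip 1.003 0.0
[390, 330, 120] slide [-0.095, -0.228, 0.326] ang [0.002, 0.0, -0.241]
```

```bash
python3 - <<'E'
from h import *
look(["wrist"]);look(["scene","side"])
im=grab("wrist");o=im["color"].copy()
for r in ctrl.outline_of("briquette_1","wrist")[:2]:
    c,_=cv2.findContours(r["mask"].astype(np.uint8),0,1);cv2.drawContours(o,c,-1,(0,255,0),1)
cv2.imwrite("pics/w1.png",o[...,::-1])
plan()
E
```

```text
wrist briquette_1 0.71 [212. 202.] [395.  337.4  99.9  52.2  22.1  49.9]
wrist briquette_1 0.55 [177. 289.] [535.2 310.3  46.   21.3 -76.   49.6]
scene briquette_1 0.91 [169. 228.] [ 424.9 -327.9  110.7   53.4    1.1   50. ]
scene briquette_1 0.73 [340. 142.] [583.7 303.9 111.   57.2  -1.9  49.6]
scene briquette_1 0.65 [297. 122.] [403.5 336.8 109.7  56.7  20.9  49.8]
side briquette_1 0.78 [202. 124.] [403.8 332.4 111.3  54.3  23.7  47.7]
side briquette_1 0.77 [250. 275.] [ 423.8 -329.6  110.7   53.7    3.2   48.4]
side briquette_1 0.62 [254. 123.] [583.8 300.5 112.6  55.   -0.7  47.6]
now [353.4 378.5 201.1] psi 104.3 q7 0.95 t 2.85 F [-0.2  1.5  0.2] grip 1.002 0.0
```

View pics/w1.png

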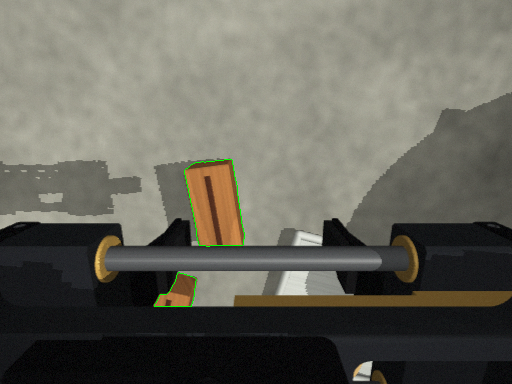

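```bash
python3 - <<'E'
from h import *
plan((388,331,110,112),(388,331,28,112))
for n in ["scene","side"]:
    C=cloud(grab(n)).reshape(-1,3);m=(C[:,0]>.5)&(C[:,0]<.68)&(C[:,1]>.335)&(C[:,1]<.5)&(C[:,2]>.008)&(C[:,2]<.1);print(n,C[m].min(0),C[m].max(0),m.sum())
    m=(np.hypot(C[:,0]-.403,C[:,1]-.335)<.11)&(C[:,2]>.006)&(C[:,2]<.1);print(C[m].min(0),C[m].max(0))
E
```

```text
now [353.4 378.5 201.1] psi 104.3 q7 0.95 t 2.85 F [-0.2  1.5  0.2] grip 1.002 0.0
[388, 331, 110] slide [-0.087, -0.218, 0.364] ang [0.0, 0.0, -0.258]
[388, 331, 28] slide [-0.087, -0.218, 0.692] ang [0.0, 0.0, -0.258]
scene [0.50006613 0.44193158 0.00801738] [0.64477848 0.49632359 0.02111156] 163
[0.34236627 0.28388937 0.00605269] [0.46445559 0.38522462 0.05331912]
side [0.50036442 0.33529493 0.00821524] [0.64310668 0.49791199 0.04123906] 125
[0.3418354  0.28518489 0.00606906] [0.46506434 0.37693717 0.05065415]
```

```bash
python3 -m inch '[{"slide":[-0.087,-0.218,0.36],"angular":[0,0,-0.258],"claw":1},{"slide":[-0.087,-0.218,0.36],"angular":[0,0,-0.258],"claw":1},{"slide":[-0.087,-0.218,0.36],"angular":[0,0,-0.258],"claw":1},{"slide":[-0.087,-0.218,0.5],"angular":[0,0,-0.258],"claw":1},{"slide":[-0.087,-0.218,0.6],"angular":[0,0,-0.258],"claw":1},{"slide":[-0.087,-0.218,0.692],"angular":[0,0,-0.258],"claw":1},{"slide":[-0.087,-0.218,0.692],"angular":[0,0,-0.258],"claw":1},{"slide":[-0.087,-0.218,0.692],"angular":[0,0,-0.258],"claw":-1},{"slide":[-0.087,-0.218,0.692],"angular":[0,0,-0.258],"claw":-1},{"slide":[-0.087,-0.218,0.692],"angular":[0,0,-0.258],"claw":-1}]' 50
python3 -m inch '[{"slide":[0,0,0],"angular":[0,0,0],"claw":-1},{"slide":[0,0,0],"angular":[0,0,0],"claw":-1},{"slide":[0,0,0],"angular":[0,0,0],"claw":-1}]' 50
python3 - <<'E'
from h import *
plan((388,331,150,112),(560,120,150,90),(580,-12,140,90))
E
```

```text
time: 3.95
position: [0.3892, 0.3315, 0.0297]
tool_rot: [-0.597, 3.082, 0.003]
ft_force: [-0.3, 0.0, 0.7]
grip_width: 0.808
grip_force: 0.0
time: 4.25
position: [0.3885, 0.3313, 0.0288]
tool_rot: [-0.598, 3.083, 0.002]
ft_force: [-0.4, 1.0, 3.0]
grip_width: 0.616
grip_force: 50.0
now [388.5 331.3  28.8] psi 111.9 q7 1.22 t 4.25 F [-0.4  1.   3. ] grip 0.616 49.98261191882193
[388, 331, 150] slide [0.002, 0.0, -0.485] ang [0.002, 0.002, -0.002]
[560, 120, 150] slide [-0.321, -1.04, -0.485] ang [0.003, 0.002, 0.732]
[580, -12, 140] slide [-0.198, -1.559, -0.446] ang [0.003, 0.002, 0.732]
```

```bash
python3 -m inch '[{"slide":[0,0,-0.15],"angular":[0,0,0],"claw":-1},{"slide":[0,0,-0.32],"angular":[0,0,0],"claw":-1},{"slide":[0,0,-0.485],"angular":[0,0,0],"claw":-1},{"slide":[-0.15,-0.2,-0.485],"angular":[0,0,0.2],"claw":-1},{"slide":[-0.21,-0.4,-0.485],"angular":[0,0,0.4],"claw":-1},{"slide":[-0.25,-0.6,-0.485],"angular":[0,0,0.6],"claw":-1},{"slide":[-0.27,-0.8,-0.485],"angular":[0,0,0.732],"claw":-1},{"slide":[-0.3,-0.96,-0.485],"angular":[0,0,0.732],"claw":-1},{"slide":[-0.3,-0.96,-0.485],"angular":[0,0,0.732],"claw":-1},{"slide":[-0.3,-0.96,-0.485],"angular":[0,0,0.732],"claw":-1}]'
python3 - <<'E'
from h import *
look(["wrist"],"fire_tray");look(["wrist"],"laid")
look(["scene","side"],"fire_tray");look(["scene","side"],"laid")
im=grab("wrist");cv2.imwrite("pics/w2.png",im["color"][...,::-1])
plan((580,-12,100,90),(580,-12,45,90))
E
```

```text
time: 5.25
position: [0.5476, 0.133, 0.1484]
tool_rot: [-0.009, -3.14, 0.002]
ft_force: [-0.2, 0.3, -2.3]
grip_width: 0.616
grip_force: 50.0
wrist fire_tray 0.93 [ 90. 175.] [537.6 -45.8 166.1 155.8 -89.2  11.9]
wrist fire_tray 0.7 [ 30. 177.] [ 532.  -101.7   96.1   20.1  -12.8   52.8]
wrist laid 0.88 [ 28. 177.] [ 537.  -100.8   85.9   16.6  -12.5   52.4]
scene laid 0.6 [250. 206.] [ 5.367e+02 -1.285e+02  1.124e+02  5.390e+01 -4.000e-01  5.360e+01]
side laid 0.82 [275. 208.] [ 536.8 -132.2  111.2   52.8    1.5   52.2]
now [547.5 136.  149.4] psi 90.0 q7 1.34 t 5.9 F [ 0.7 -0.1 -3.3] grip 0.613 49.98465911485255
[580, -12, 100] slide [-0.13, -0.592, 0.197] ang [0.0, 0.0, -0.0]
[580, -12, 45] slide [-0.13, -0.592, 0.417] ang [0.0, 0.0, -0.0]
```

View pics/w2.png

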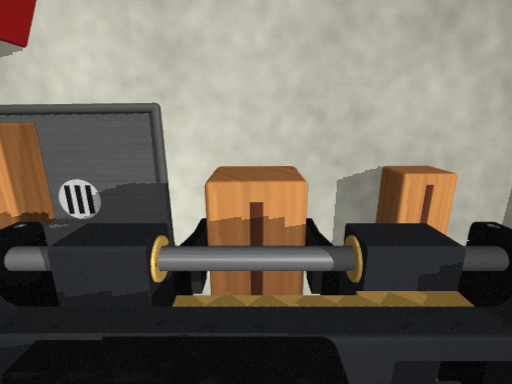

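```bash
cat >> h.py <<'E'
def held():
    "extent of the held thing in tool axes (mm)"
    s=ctrl.get_state();T=T_state(s);im=ctrl.get_image("wrist");im["T"]=im["tool_from_camera"];C=cloud(im).reshape(-1,3)*1000
    C=C[(im["depth"].ravel()>.02)]
    m=(abs(C[:,1])<20)&(C[:,2]>-40)&(C[:,2]<25)&(C[:,0]>12)&(C[:,0]<100);P=C[m]
    print("held end +x",np.percentile(P[:,0],[50,90,97,99.5]).round(1),"top z",np.percentile(P[:,2],[2,5,20,50]).round(1),len(P))
E
python3 - <<'E'
from h import *
held()
E
```

```text
held end +x [31.7 42.5 42.6 42.7] top z [-21.4 -21.2 -20.7 -20. ] 5270
```

```bash
python3 - <<'E'
from h import *
plan((581.5,-10.5,120,90),(581.5,-10.5,45,90),(581.5,-10.5,33,90))
E
```

```text
now [547.5 135.9 149.4] psi 90.0 q7 1.34 t 5.95 F [ 0.6 -0.9 -3.9] grip 0.615 49.984605414792895
[581.5, -10.5, 120] slide [-0.136, -0.586, 0.117] ang [0.0, 0.0, -0.001]
[581.5, -10.5, 45] slide [-0.136, -0.586, 0.417] ang [0.0, 0.0, -0.001]
[581.5, -10.5, 33] slide [-0.136, -0.586, 0.465] ang [0.0, 0.0, -0.001]
```

```bash
python3 -m inch '[{"slide":[-0.05,-0.2,0],"angular":[0,0,0],"claw":-1},{"slide":[-0.1,-0.4,0.05],"angular":[0,0,0],"claw":-1},{"slide":[-0.136,-0.586,0.117],"angular":[0,0,0],"claw":-1},{"slide":[-0.136,-0.586,0.117],"angular":[0,0,0],"claw":-1},{"slide":[-0.136,-0.586,0.25],"angular":[0,0,0],"claw":-1},{"slide":[-0.136,-0.586,0.36],"angular":[0,0,0],"claw":-1},{"slide":[-0.136,-0.586,0.417],"angular":[0,0,0],"claw":-1},{"slide":[-0.136,-0.586,0.435],"angular":[0,0,0],"claw":-1},{"slide":[-0.136,-0.586,0.45],"angular":[0,0,0],"claw":-1},{"slide":[-0.136,-0.586,0.457],"angular":[0,0,0],"claw":-1}]'
python3 - <<'E'
from h import *
plan((581.5,-10.5,33,90))
E
```

```text
time: 6.95
position: [0.5824, -0.0105, 0.036]
tool_rot: [0.0, 3.14, 0.0]
ft_force: [0.5, -0.0, -3.7]
grip_width: 0.613
grip_force: 50.0
now [582.4 -10.5  36. ] psi 90.0 q7 1.68 t 6.95 F [ 0.5 -0.  -3.7] grip 0.613 49.98460781760514
[581.5, -10.5, 33] slide [0.004, -0.0, 0.012] ang [0.0, 0.004, -0.0]
```

```bash
python3 -m inch '[{"slide":[0,0,0.004],"angular":[0,0,0],"claw":-1},{"slide":[0,0,0.007],"angular":[0,0,0],"claw":-1},{"slide":[0,0,0.01],"angular":[0,0,0],"claw":-1},{"slide":[0,0,0.01],"angular":[0,0,0],"claw":-1}]'
```

```text
time: 7.35
position: [0.5818, -0.0106, 0.0329]
tool_rot: [0.001, 3.141, 0.0]
ft_force: [-0.7, 0.4, -1.5]
grip_width: 0.616
grip_force: 50.0
```

```bash
python3 -m inch '[{"slide":[0,0,0.003],"angular":[0,0,0],"claw":-1},{"slide":[0,0,0.003],"angular":[0,0,0],"claw":0.6},{"slide":[0,0,0.003],"angular":[0,0,0],"claw":0.6},{"slide":[0,0,0.003],"angular":[0,0,0],"claw":0.6},{"slide":[0,0,-0.15],"angular":[0,0,0],"claw":0.6},{"slide":[0,0,-0.3],"angular":[0,0,0],"claw":1},{"slide":[0,0,-0.45],"angular":[0,0,0],"claw":1},{"slide":[0,0,-0.45],"angular":[0,0,0],"claw":1}]'
python3 - <<'E'
from h import *
look(["scene","side"]);look(["scene","side"],"fire_tray")
# B->slot_d: pick grip = c -16*toolx ; psi=90 -> toolx=-x => x+16
plan((590,150,140,90),(599,301,110,90),(599,301,28,90))
E
```

```text
time: 8.15
position: [0.5854, -0.0109, 0.1511]
tool_rot: [0.001, 3.131, 0.002]
ft_force: [1.6, 0.0, 0.3]
grip_width: 0.96
grip_force: 0.0
scene briquette_1 0.96 [167. 230.] [ 423.7 -327.   112.4   53.8    2.7   49.9]
scene briquette_1 0.79 [295. 190.] [599.3 -13.8 109.6  51.7  -1.   53.5]
scene briquette_1 0.68 [340. 142.] [583.9 300.9 111.8  55.8   1.3  49.9]
scene briquette_1 0.15 [272. 207.] [566.3 -71.1 207.6 207.5   0.6  12.3]
side briquette_1 0.96 [282. 175.] [ 5.971e+02 -1.330e+01  1.107e+02  5.530e+01 -2.000e-01  5.180e+01]
side briquette_1 0.65 [252. 122.] [566.4 300.1  78.   55.2  -6.3  47.8]
side briquette_1 0.63 [252. 274.] [ 423.9 -329.4  111.2   53.4    3.    48.5]
scene fire_tray 0.68 [274. 206.] [ 5.656e+02 -7.110e+01  2.085e+02  2.076e+02  4.000e-01  1.230e+01]
side fire_tray 0.76 [279. 200.] [565.7 -73.4 208.7 208.5 -89.4  10.8]
side fire_tray 0.49 [274. 209.] [ 5.361e+02 -1.316e+02  1.111e+02  5.290e+01 -3.000e-01  5.210e+01]
now [580.7 -10.6 143.8] psi 90.0 q7 1.63 t 8.55 F [-0.4 -0.9 -0.1] grip 1.0 0.0
[590, 150, 140] slide [-0.037, 0.643, 0.015] ang [-0.001, -0.004, -0.001]
[599, 301, 110] slide [-0.073, 1.247, 0.135] ang [-0.001, -0.004, -0.001]
[599, 301, 28] slide [-0.074, 1.247, 0.463] ang [-0.001, -0.004, -0.001]
```

```bash
python3 -m inch '[{"slide":[-0.01,0.2,0],"angular":[0,0,0],"claw":1},{"slide":[-0.02,0.4,0],"angular":[0,0,0],"claw":1},{"slide":[-0.03,0.6,0],"angular":[0,0,0],"claw":1},{"slide":[-0.05,0.8,0],"angular":[0,0,0],"claw":1},{"slide":[-0.06,1,0],"angular":[0,0,0],"claw":1},{"slide":[-0.074,1,0],"angular":[0,0,0],"claw":1}]'
python3 - <<'E'
from h import *
plan((599,302,110,90.5),(599,302,28,90.5))
E
```

```text
time: 9.15
position: [0.5972, 0.2505, 0.1436]
tool_rot: [0.02, -3.139, -0.008]
ft_force: [-0.6, 0.2, 0.4]
grip_width: 1.001
grip_force: 0.0
now [597.2 250.5 143.6] psi 90.7 q7 1.23 t 9.15 F [-0.6  0.2  0.4] grip 1.001 0.0
[599, 302, 110] slide [-0.01, 0.205, 0.136] ang [0.01, -0.005, 0.007]
[599, 302, 28] slide [-0.011, 0.203, 0.464] ang [0.01, -0.005, 0.007]
```

```bash
python3 -m inch '[{"slide":[0,0.15,0],"angular":[0,0,0],"claw":1},{"slide":[0,0.25,0.06],"angular":[0,0,0],"claw":1},{"slide":[0,0.25,0.1],"angular":[0,0,0],"claw":1},{"slide":[0,0.25,0.25],"angular":[0,0,0],"claw":1},{"slide":[0,0.25,0.38],"angular":[0,0,0],"claw":1},{"slide":[0,0.25,0.464],"angular":[0,0,0],"claw":1},{"slide":[0,0.25,0.464],"angular":[0,0,0],"claw":1},{"slide":[0,0.25,0.464],"angular":[0,0,0],"claw":-1},{"slide":[0,0.25,0.464],"angular":[0,0,0],"claw":-1},{"slide":[0,0.25,0.464],"angular":[0,0,0],"claw":-1}]'
python3 -m inch '[{"slide":[0,0,0],"angular":[0,0,0],"claw":-1},{"slide":[0,0,0],"angular":[0,0,0],"claw":-1},{"slide":[0,0,0],"angular":[0,0,0],"claw":-1}]'
python3 - <<'E'
from h import *
plan((599,302,150,90),(540,100,150,45),(505.5,-55.5,140,0))
E
```

```text
time: 10.15
position: [0.6013, 0.3022, 0.031]
tool_rot: [0.001, 3.139, 0.002]
ft_force: [-0.5, -1.0, 0.4]
grip_width: 0.813
grip_force: 0.0
time: 10.45
position: [0.6006, 0.3029, 0.0302]
tool_rot: [0.0, 3.14, 0.003]
ft_force: [-0.2, 1.6, 3.1]
grip_width: 0.613
grip_force: 50.0
now [600.6 302.9  30.2] psi 90.0 q7 1.17 t 10.45 F [-0.2  1.6  3.1] grip 0.613 49.965579779818654
[599, 302, 150] slide [0.006, -0.003, -0.479] ang [0.004, 0.003, -0.0]
[540, 100, 150] slide [0.242, -0.811, -0.481] ang [0.005, 0.002, 1.5]
[505.5, -55.5, 140] slide [0.38, -1.433, -0.443] ang [0.005, -0.0, 3.0]
```

```bash
python3 -m inch '[{"slide":[0,0,-0.15],"angular":[0,0,0],"claw":-1},{"slide":[0,0,-0.32],"angular":[0,0,0],"claw":-1},{"slide":[0,0,-0.48],"angular":[0,0,0],"claw":-1},{"slide":[0.05,-0.15,-0.48],"angular":[0,0,0.25],"claw":-1},{"slide":[0.1,-0.3,-0.48],"angular":[0,0,0.5],"claw":-1},{"slide":[0.15,-0.45,-0.48],"angular":[0,0,0.75],"claw":-1},{"slide":[0.2,-0.6,-0.48],"angular":[0,0,1],"claw":-1},{"slide":[0.24,-0.75,-0.48],"angular":[0,0,1],"claw":-1},{"slide":[0.24,-0.75,-0.48],"angular":[0,0,1],"claw":-1}]'
python3 - <<'E'
from h import *
plan((505.5,100,150,30),(505.5,20,150,0))
E
```

```text
time: 11.35
position: [0.5383, 0.1065, 0.1485]
tool_rot: [-0.826, -3.029, 0.007]
ft_force: [1.0, 0.0, -1.4]
grip_width: 0.614
grip_force: 50.0
now [538.3 106.5 148.5] psi 59.5 q7 0.86 t 11.35 F [ 1.   0.  -1.4] grip 0.614 49.96477246284485
[505.5, 100, 150] slide [0.1, -0.089, -0.006] ang [-0.008, 0.002, 0.983]
[505.5, 20, 150] slide [-0.063, -0.365, -0.004] ang [-0.008, 0.004, 1.983]
```

```bash
python3 -m inch '[{"slide":[0.05,-0.1,0],"angular":[0,0,0.25],"claw":-1},{"slide":[0.03,-0.2,0],"angular":[0,0,0.5],"claw":-1},{"slide":[0,-0.3,0],"angular":[0,0,0.75],"claw":-1},{"slide":[-0.06,-0.365,0],"angular":[0,0,1],"claw":-1},{"slide":[-0.06,-0.365,0],"angular":[0,0,1],"claw":-1}]'
python3 -m inch '[{"slide":[0,0,0],"angular":[0,0,0.25],"claw":-1},{"slide":[0,0,0],"angular":[0,0,0.5],"claw":-1},{"slide":[0,0,0],"angular":[0,0,0.75],"claw":-1},{"slide":[0,0,0],"angular":[0,0,1],"claw":-1},{"slide":[0,0,0],"angular":[0,0,1],"claw":-1},{"slide":[0,0,0],"angular":[0,0,1],"claw":-1}]'
python3 - <<'E'
from h import *
held()
plan((505.5,-55.5,110,0),(505.5,-55.5,34,0))
E
```

```text
time: 11.85
position: [0.5072, 0.024, 0.1489]
tool_rot: [1.581, 2.714, -0.002]
ft_force: [1.1, 0.7, -2.2]
grip_width: 0.614
grip_force: 50.0
time: 12.45
position: [0.507, 0.0284, 0.1487]
tool_rot: [-2.216, -2.226, 0.001]
ft_force: [-0.4, 0.5, -2.3]
grip_width: 0.618
grip_force: 50.0
held end +x [47.4 71.2 74.9 76.3] top z [-20.2 -20.  -19.5 -18.9] 9699
now [507.1  28.3 148.8] psi 0.2 q7 -0.06 t 12.5 F [ 0.6  0.  -1.6] grip 0.616 49.96540138497949
[505.5, -55.5, 110] slide [-0.335, -0.008, 0.155] ang [-0.001, 0.0, 0.007]
[505.5, -55.5, 34] slide [-0.335, -0.007, 0.459] ang [-0.001, 0.0, 0.007]
```

```bash
python3 -m inch '[{"slide":[-0.15,-0.007,0],"angular":[0,0,0],"claw":-1},{"slide":[-0.3,-0.007,0],"angular":[0,0,0],"claw":-1},{"slide":[-0.343,-0.007,0.06],"angular":[0,0,0],"claw":-1},{"slide":[-0.343,-0.007,0.06],"angular":[0,0,0],"claw":-1},{"slide":[-0.343,-0.007,0.16],"angular":[0,0,0],"claw":-1},{"slide":[-0.343,-0.007,0.28],"angular":[0,0,0],"claw":-1},{"slide":[-0.343,-0.007,0.37],"angular":[0,0,0],"claw":-1},{"slide":[-0.343,-0.007,0.42],"angular":[0,0,0],"claw":-1},{"slide":[-0.343,-0.007,0.44],"angular":[0,0,0],"claw":-1},{"slide":[-0.343,-0.007,0.44],"angular":[0,0,0],"claw":-1}]'
```

```text
time: 13.5
position: [0.5057, -0.0573, 0.0391]
tool_rot: [-2.22, -2.222, 0.0]
ft_force: [-0.6, 0.9, -3.4]
grip_width: 0.62
grip_force: 50.0
```

Lower 5 mm gently, release, and lift.

```bash
python3 -m inch '[{"slide":[0,0,0.006],"angular":[0,0,0],"claw":-1},{"slide":[0,0,0.012],"angular":[0,0,0],"claw":-1},{"slide":[0,0,0.017],"angular":[0,0,0],"claw":-1},{"slide":[0,0,0.02],"angular":[0,0,0],"claw":-1},{"slide":[0,0,0.021],"angular":[0,0,0],"claw":-1}]'

```

```text
time: 14.0
position: [0.5058, -0.0578, 0.0342]
tool_rot: [2.222, 2.221, 0.001]
ft_force: [-2.0, 0.3, 2.3]
grip_width: 0.62
grip_force: 50.0
```

```bash
python3 -m inch '[{"slide":[0,0,0],"angular":[0,0,0],"claw":0.5},{"slide":[0,0,0],"angular":[0,0,0],"claw":0.5},{"slide":[0,0,0],"angular":[0,0,0],"claw":0.5},{"slide":[0,0,-0.15],"angular":[0,0,0],"claw":0.5},{"slide":[0,0,-0.32],"angular":[0,0,0],"claw":0.5},{"slide":[0,0,-0.46],"angular":[0,0,0],"claw":1},{"slide":[0,0,-0.46],"angular":[0,0,0],"claw":1},{"slide":[0,0,-0.46],"angular":[0,0,0],"claw":1}]'
python3 - <<'E'
from h import *
look(["scene","side"])
# C: psi -87.3 -> toolx angle 2.7deg ; grip=c+16*toolx
plan((470,-200,150,-45),(440,-326,110,-87.3),(440,-326,28,-87.3))
E
```

```text
time: 14.8
position: [0.5061, -0.0578, 0.1496]
tool_rot: [2.221, 2.221, 0.003]
ft_force: [-0.8, -0.4, -0.5]
grip_width: 0.932
grip_force: 0.0
scene briquette_1 0.8 [259. 180.] [511.4 -45.3 122.6  68.7 -82.4  54.2]
scene briquette_1 0.74 [295. 191.] [597.7 -13.1 111.5  53.2  -0.   53.6]
scene briquette_1 0.6 [170. 230.] [ 423.7 -326.8  111.3   54.4    3.5   49.8]
scene briquette_1 0.27 [360. 201.] [770.6  30.1  64.5  65.3 -39.9  93.7]
side briquette_1 0.82 [249. 277.] [ 423.8 -329.1  111.1   53.7    2.2   48.5]
side briquette_1 0.66 [257. 185.] [507.3 -43.  113.5  52.2  89.5  52.5]
side briquette_1 0.56 [282. 176.] [597.2 -14.7 110.2  54.3  -1.8  52.1]
now [504.5 -57.9 147.4] psi -0.0 q7 0.11 t 15.0 F [ 0.5 -0.2  0.4] grip 0.99 0.0
[470, -200, 150] slide [-0.569, -0.138, -0.01] ang [-0.004, 0.003, 1.499]
[440, -326, 110] slide [-1.073, -0.257, 0.151] ang [-0.003, 0.004, 2.909]
[440, -326, 28] slide [-1.072, -0.256, 0.479] ang [-0.003, 0.004, 2.909]
```

```bash
python3 -m inch '[{"slide":[-0.1,-0.02,0],"angular":[0,0,0.25],"claw":1},{"slide":[-0.25,-0.05,0],"angular":[0,0,0.5],"claw":1},{"slide":[-0.4,-0.08,0],"angular":[0,0,0.75],"claw":1},{"slide":[-0.57,-0.12,0],"angular":[0,0,1],"claw":1},{"slide":[-0.7,-0.15,0],"angular":[0,0,1],"claw":1},{"slide":[-0.85,-0.2,0],"angular":[0,0,1],"claw":1},{"slide":[-0.9,-0.22,0],"angular":[0,0,1],"claw":1},{"slide":[-0.9,-0.22,0],"angular":[0,0,1],"claw":1}]'
python3 -m inch '[{"slide":[0,0,0],"angular":[0,0,0.25],"claw":1},{"slide":[0,0,0],"angular":[0,0,0.5],"claw":1},{"slide":[0,0,0],"angular":[0,0,0.75],"claw":1},{"slide":[0,0,0],"angular":[0,0,1],"claw":1},{"slide":[0,0,0],"angular":[0,0,1],"claw":1},{"slide":[0,0,0],"angular":[0,0,1],"claw":1}]'
python3 - <<'E'
from h import *
plan((439.7,-325.3,110,-87.3),(439.7,-325.3,29,-87.3))
E
```

```text
time: 15.8
position: [0.4484, -0.2854, 0.1479]
tool_rot: [-2.725, -1.563, 0.004]
ft_force: [-0.1, 0.2, 0.5]
grip_width: 1.001
grip_force: 0.0
time: 16.4
position: [0.4508, -0.2815, 0.1483]
tool_rot: [-3.032, -0.82, 0.001]
ft_force: [-0.6, 0.1, -0.1]
grip_width: 1.001
grip_force: 0.0
now [ 450.8 -281.5  148.3] psi -59.7 q7 -0.39 t 16.4 F [-0.6  0.1 -0.1] grip 1.001 0.0
[439.7, -325.3, 110] slide [-0.127, 0.129, 0.153] ang [-0.002, 0.001, 0.919]
[439.7, -325.3, 29] slide [-0.126, 0.129, 0.477] ang [-0.002, 0.001, 0.919]
```

```bash
python3 -m inch '[{"slide":[-0.05,0.05,0],"angular":[0,0,0.25],"claw":1},{"slide":[-0.126,0.129,0],"angular":[0,0,0.5],"claw":1},{"slide":[-0.126,0.129,0.05],"angular":[0,0,0.75],"claw":1},{"slide":[-0.126,0.129,0.1],"angular":[0,0,0.919],"claw":1},{"slide":[-0.126,0.129,0.15],"angular":[0,0,0.919],"claw":1},{"slide":[-0.126,0.129,0.27],"angular":[0,0,0.919],"claw":1},{"slide":[-0.126,0.129,0.4],"angular":[0,0,0.919],"claw":1},{"slide":[-0.126,0.129,0.477],"angular":[0,0,0.919],"claw":1},{"slide":[-0.126,0.129,0.477],"angular":[0,0,0.919],"claw":1},{"slide":[-0.126,0.129,0.477],"angular":[0,0,0.919],"claw":-1}]'
python3 -m inch '[{"slide":[0,0,0],"angular":[0,0,0],"claw":-1},{"slide":[0,0,0],"angular":[0,0,0],"claw":-1},{"slide":[0,0,0],"angular":[0,0,0],"claw":-1},{"slide":[0,0,0],"angular":[0,0,0],"claw":-1},{"slide":[0,0,0],"angular":[0,0,0],"claw":-1}]'
python3 - <<'E'
from h import *
plan((440,-325,180,-87.3),(530,-140,160,-60))
E
```

```text
time: 17.4
position: [0.4394, -0.3265, 0.0296]
tool_rot: [-3.141, -0.07, 0.001]
ft_force: [1.0, 0.0, 0.6]
grip_width: 0.965
grip_force: 0.0
time: 17.9
position: [0.4397, -0.3265, 0.0301]
tool_rot: [-3.141, -0.067, -0.001]
ft_force: [-0.7, 0.9, 3.1]
grip_width: 0.611
grip_force: 50.0
now [ 439.7 -326.5   30.1] psi -87.6 q7 -0.6 t 17.9 F [-0.7  0.9  3.1] grip 0.611 49.99931847676635
[440, -325, 180] slide [0.002, -0.006, -0.6] ang [-0.0, -0.002, -0.009]
[530, -140, 160] slide [0.393, -0.73, -0.519] ang [-0.0, -0.002, -0.919]
```

```bash
python3 -m inch '[{"slide":[0,0,-0.15],"angular":[0,0,0],"claw":-1},{"slide":[0,0,-0.3],"angular":[0,0,0],"claw":-1},{"slide":[0,0,-0.45],"angular":[0,0,0],"claw":-1},{"slide":[0,-0.1,-0.55],"angular":[0,0,-0.25],"claw":-1},{"slide":[0.1,-0.25,-0.55],"angular":[0,0,-0.5],"claw":-1},{"slide":[0.25,-0.4,-0.55],"angular":[0,0,-0.75],"claw":-1},{"slide":[0.4,-0.5,-0.55],"angular":[0,0,-1],"claw":-1},{"slide":[0.52,-0.6,-0.55],"angular":[0,0,-1],"claw":-1},{"slide":[0.65,-0.68,-0.55],"angular":[0,0,-1],"claw":-1},{"slide":[0.65,-0.68,-0.55],"angular":[0,0,-1],"claw":-1}]'
python3 -m inch '[{"slide":[0,0,0],"angular":[0,0,-0.25],"claw":-1},{"slide":[0,0,0],"angular":[0,0,-0.5],"claw":-1},{"slide":[0,0,0],"angular":[0,0,-0.75],"claw":-1},{"slide":[0,0,0],"angular":[0,0,-1],"claw":-1},{"slide":[0,0,0],"angular":[0,0,-1],"claw":-1},{"slide":[0,0,0],"angular":[0,0,-1],"claw":-1}]'
python3 - <<'E'
from h import *
plan((615,-140,160,0))
E
```

```text
time: 18.9
position: [0.5985, -0.1431, 0.1655]
tool_rot: [-3.011, -0.89, -0.001]
ft_force: [-0.2, -0.1, -2.9]
grip_width: 0.617
grip_force: 50.0
time: 19.5
position: [0.5939, -0.1502, 0.1666]
tool_rot: [-2.69, -1.622, 0.001]
ft_force: [0.2, -1.1, -3.9]
grip_width: 0.613
grip_force: 50.0
now [ 593.9 -150.2  166.6] psi -27.8 q7 -0.09 t 19.5 F [ 0.2 -1.1 -3.9] grip 0.613 49.99912641942501
[615, -140, 160] slide [0.075, 0.056, 0.026] ang [-0.002, 0.0, -0.927]
```

```bash
python3 -m inch '[{"slide":[0.03,0.03,0],"angular":[0,0,-0.25],"claw":-1},{"slide":[0.075,0.056,0.026],"angular":[0,0,-0.5],"claw":-1},{"slide":[0.075,0.056,0.026],"angular":[0,0,-0.75],"claw":-1},{"slide":[0.075,0.056,0.026],"angular":[0,0,-0.927],"claw":-1},{"slide":[0.075,0.056,0.026],"angular":[0,0,-0.927],"claw":-1},{"slide":[0.075,0.056,0.026],"angular":[0,0,-0.927],"claw":-1}]'
python3 - <<'E'
from h import *
held()
im=grab("wrist");cv2.imwrite("pics/w3.png",im["color"][...,::-1])
look(["scene","side"],"laid");look(["scene","side"],"fire_tray")
plan((625.5,-84,120,0),(625.5,-84,39,0))
E
```

```text
time: 20.1
position: [0.6154, -0.1399, 0.1604]
tool_rot: [-2.221, -2.221, 0.0]
ft_force: [-0.4, -0.5, -3.0]
grip_width: 0.619
grip_force: 50.0
held end +x [30.8 40.5 40.7 40.8] top z [-20.1 -19.8 -19.3 -18.6] 4919
scene laid 0.59 [252. 206.] [ 536.5 -129.9  111.3   52.6   -0.7   53.5]
side laid 0.56 [274. 207.] [ 536.3 -132.5  111.2   52.3    2.7   52.2]
scene fire_tray 0.6 [273. 217.] [566.  -72.4 204.8 208.5 -89.1  12.1]
side fire_tray 0.57 [281. 204.] [ 5.661e+02 -7.500e+01  2.087e+02  2.051e+02  2.000e-01  1.100e+01]
now [ 615.6 -139.7  160.6] psi 0.2 q7 0.36 t 20.6 F [ 0.  -0.  -2.5] grip 0.619 49.999440629035234
[625.5, -84, 120] slide [0.223, 0.04, 0.162] ang [0.0, -0.0, 0.007]
[625.5, -84, 39] slide [0.223, 0.04, 0.486] ang [0.0, -0.0, 0.007]
```

View pics/w3.png

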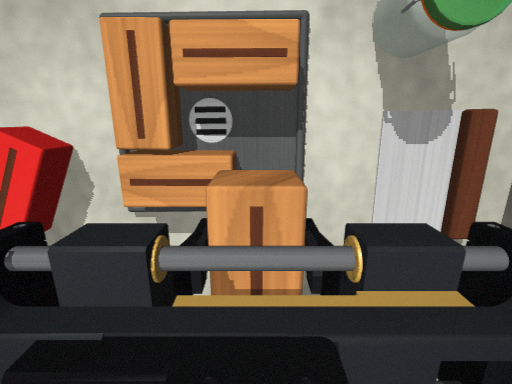

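```bash
python3 - <<'E'
from h import *
look(["wrist"])
im=grab("wrist");C=cloud(im)
m=(abs(C[...,2]-.0115)<.004)&(C[...,0]>.44)&(C[...,0]<.7)&(C[...,1]>-.2)&(C[...,1]<.06)
P=C[m]*1000
print("rim x max",np.percentile(P[:,0],[90,97,99.5]),"x min",np.percentile(P[:,0],[.5,3]),"y max",np.percentile(P[:,1],[97,99.5]),len(P))
E
```

```text
wrist briquette_1 0.92 [236.  54.] [ 5.967e+02 -9.600e+00  1.109e+02  5.310e+01  3.000e-01  5.400e+01]
wrist briquette_1 0.78 [257. 232.] [ 615.7 -131.7   64.5   52.4  -89.9  180.2]
wrist briquette_1 0.74 [142.  82.] [506.8 -38.3 110.7  52.4  89.6  54. ]
rim x max [666.35006286 668.28795156 669.52201849] x min [463.68786787 470.31703174] y max [35.8436939  36.78417692] 3615
```

```bash
python3 -m inch '[{"slide":[0.12,0.02,0],"angular":[0,0,0.007],"claw":-1},{"slide":[0.226,0.042,0],"angular":[0,0,0.007],"claw":-1},{"slide":[0.226,0.042,0.06],"angular":[0,0,0.007],"claw":-1},{"slide":[0.226,0.042,0.15],"angular":[0,0,0.007],"claw":-1},{"slide":[0.226,0.042,0.25],"angular":[0,0,0.007],"claw":-1},{"slide":[0.226,0.042,0.35],"angular":[0,0,0.007],"claw":-1},{"slide":[0.226,0.042,0.42],"angular":[0,0,0.007],"claw":-1},{"slide":[0.226,0.042,0.46],"angular":[0,0,0.007],"claw":-1},{"slide":[0.226,0.042,0.485],"angular":[0,0,0.007],"claw":-1},{"slide":[0.226,0.042,0.485],"angular":[0,0,0.007],"claw":-1}]'
```

```text
time: 21.75
position: [0.6258, -0.0833, 0.039]
tool_rot: [-2.221, -2.221, 0.001]
ft_force: [-0.5, 0.2, -2.9]
grip_width: 0.614
grip_force: 50.0
```

```bash
python3 -m inch '[{"slide":[0,0,0.006],"angular":[0,0,0],"claw":-1},{"slide":[0,0,0.012],"angular":[0,0,0],"claw":-1},{"slide":[0,0,0.017],"angular":[0,0,0],"claw":-1},{"slide":[0,0,0.02],"angular":[0,0,0],"claw":-1},{"slide":[0,0,0.021],"angular":[0,0,0],"claw":-1}]'

```

```text
time: 22.25
position: [0.626, -0.0831, 0.0342]
tool_rot: [2.221, 2.222, 0.0]
ft_force: [0.3, 0.7, -2.8]
grip_width: 0.612
grip_force: 50.0
```

```bash
python3 -m inch '[{"slide":[0,0,0.003],"angular":[0,0,0],"claw":-1},{"slide":[0,0,0.005],"angular":[0,0,0],"claw":-1},{"slide":[0,0,0.005],"angular":[0,0,0],"claw":-1}]'

```

```text
time: 22.55
position: [0.6259, -0.0831, 0.0341]
tool_rot: [-2.221, -2.221, -0.001]
ft_force: [-2.8, 0.6, 4.9]
grip_width: 0.616
grip_force: 50.0
```

Contact with the floor. Release, lift and back off to look.

```bash
python3 -m inch '[{"slide":[0,0,0],"angular":[0,0,0],"claw":0.5},{"slide":[0,0,0],"angular":[0,0,0],"claw":0.5},{"slide":[0,0,0],"angular":[0,0,0],"claw":0.5},{"slide":[0,0,-0.15],"angular":[0,0,0],"claw":0.5},{"slide":[0,0,-0.32],"angular":[0,0,0],"claw":0.5},{"slide":[-0.1,0,-0.55],"angular":[0,0,0],"claw":0.5},{"slide":[-0.25,-0.1,-0.6],"angular":[0,0,0],"claw":0.5},{"slide":[-0.4,-0.2,-0.6],"angular":[0,0,0],"claw":0.5},{"slide":[-0.4,-0.2,-0.6],"angular":[0,0,0],"claw":0.5},{"slide":[-0.4,-0.2,-0.6],"angular":[0,0,0],"claw":0.5}]'
python3 - <<'E'
from h import *
look(["wrist","side"]);look(["wrist","side"],"laid");look(["side"],"crock");look(["side"],"jar")
im=grab("wrist");cv2.imwrite("pics/w4.png",im["color"][...,::-1]);plan()
E
```

```text
time: 23.55
position: [0.5753, -0.1848, 0.1833]
tool_rot: [2.225, 2.217, 0.002]
ft_force: [-0.0, 0.6, 0.1]
grip_width: 0.752
grip_force: 0.0
wrist briquette_1 0.94 [188.  52.] [506.5 -50.3  88.3  52.6  89.7  54.1]
wrist briquette_1 0.89 [306. 103.] [625.8 -99.1 111.4  52.4  90.   54. ]
side briquette_1 0.66 [255. 186.] [507.3 -46.1 116.7  52.4  89.3  52.6]
side briquette_1 0.58 [303. 197.] [ 626.1 -104.8  112.    52.4  -88.3   52.4]
wrist laid 0.95 [216. 139.] [ 5.359e+02 -1.270e+02  1.104e+02  5.210e+01  2.000e-01  5.400e+01]
wrist laid 0.37 [245.  88.] [564.9 -80.8 207.7 181.9   0.6  13.1]
side laid 0.8 [274. 210.] [ 5.364e+02 -1.315e+02  1.113e+02  5.420e+01  3.000e-01  5.230e+01]
side laid 0.5 [304. 196.] [ 626.8 -104.3  111.4   52.2   89.1   52.5]
side crock 0.83 [314. 261.] [ 575.1 -339.3   74.7   75.1   17.1   74.4]
side crock 0.51 [280. 202.] [565.  -74.9 207.  205.8   0.8  11.6]
side jar 0.77 [330. 160.] [775.   -3.3  41.2   6.3   8.2  67.1]
now [ 576.  -183.1  182.8] psi 0.0 q7 0.42 t 24.2 F [-0.2 -0.4 -0.5] grip 0.748 0.0
```

View pics/w4.png

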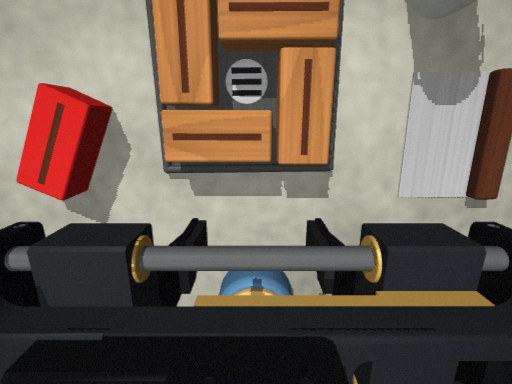

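The wrist picture shows the finished pinwheel: laid (216,137), b (306,105), c (278,18) and d (185,50), square round the grate at (246,81). All measured positions are within about 3 mm of their slots.

```bash
python3 -c "
from bench import ctrl
print(ctrl.close_job())"
```

```text
the job is handed in; nothing more can be done
None
```

I laid the three brown briquettes on slots b, c and d and handed the job in at about 24 s; the last images put every briquette within about 3 mm of its slot, and I never touched the laid one, the crock or the jar, but the system returned no verdict.

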